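# Rack the loose board and tap the stack flush

### The job

Take the red-headed picture board out of its grey stand and set it down gently in the sloping metal rack, on top of the three boards leaning there (on their far side). Then tap the four boards sideways with the fingers, until you feel them bear on the blue stop pad and all their edges are flush against it. The boards are brittle: hold them with the lightest grip, press them on the ledge and the stop only lightly, and leave the mug and the pen pot alone.

Things in the scene. Friction and masses are not known exactly. Their poses are not given: they have to be found in the camera images.
- loose_board: Red-headed stiff white board, 150 wide x 100 high x 6 mm thick, about 75 g. Origin: middle of its bottom edge, mid-thickness. Axes: z up the board to its top edge, y along the width, x through the thickness (away from the robot and upward as it leans). It starts in the stand, leaning 0.6 rad (34 deg) from vertical, top towards the stand's -x.
- board_a: Green-headed board, same size and axes as the red one; lowest in the rack, against the rest.
- board_b: Yellow-headed board, same size and axes; second in the rack.
- board_c: Blue-headed board, same size and axes; third, uppermost in the rack at the start.
- rack: Fixed aluminium rack, foot 120 x 230 mm. Origin: middle of the underside; x away from the robot, y along the boards' width, z up. Its boards lean 0.6 rad (34 deg) from vertical, tops towards -x. In its axes, up along a board is u = (-0.565, 0, 0.825), through the stack is n = (0.825, 0, 0.565).
- rack_corner (a point): Middle of the inner corner where the rack's ledge (square to u) and rest (square to n) meet, 22 mm above its underside. The ledge reaches 52 mm from here along n and +-115 mm along y; the rest rises 58 mm along u, from y = -48 to +75 mm, so boards stand 42 mm above it. Three boards fill n = 0 to 18 mm; the fourth belongs at n = 18 to 24 mm.
- end_stop: Bracket at the rack's +y end; axes as the rack, origin in the plane of its inner face. It carries the blue stop pad, 50 x 60 mm and square to y, on which the boards must bear. The pad is clamped with its face anywhere 6 to 24 mm before that plane: this is not in the state, so find it by touch. At the start the boards' edges are 9 to 52 mm short of the pad. The rack's other end is open.
- stand: Fixed grey stand of the red-headed board, foot 120 x 110 mm. Origin: middle of the underside; axes and lean as the rack's. Ledge and rest meet 22 mm above the origin; the ledge is 16 mm deep along n with a lip 7 mm high at its outer edge; the rest rises 58 mm along u and is 84 mm wide. The board comes out along u.
- mug: White loose mug, 79 mm wide, 89 mm high, to the left; leave alone. Origin under its centre.
- pen_pot: Dark loose pen pot with pens, 84 mm wide, 147 mm high, to the right; leave alone. Origin under its centre.

How it is judged:
By the outcome, as a careful person would: the job done as asked, in the order asked, and still so for the second after the job is handed in, with the robot touching nothing.
It also fails if it takes over 69 s, if anything falls off the work surface, if the arm or the gripper's body presses on something with over 40 N, if the wrist force passes 120 N, or if a joint passes its speed limit or range.

### The arm

A 6-joint arm with a two-finger parallel gripper is mounted at the origin on a cart in front of the work surface, level with it; the furniture and walls round the work are solid. World frame = base frame: x ahead of the robot, y to its left, z up, the work surface at z = 0. Lengths are in mm, angles in rad, forces in N, time in s.
With the tool pointing down it reaches from about 250 to 775 mm from the base axis. Payload 8.9 kg.
Tool frame: the origin (TCP) lies midway between the tips of the shut fingers; the grasp point (between the pads) lies 19 mm behind it (ctrl.grasp_offset is the distance from the TCP to the grasp point, in mm); z points along the fingers, y is the line along which they close (so a half turn about z gives the same grasp; the last joint's range is limited). The gripper opens to 85 mm and grips with 20 to 120 N. Pads are 22 mm wide; open, the fingers measure 114 mm over their backs; the gripper's body (76 mm by 85 mm) begins 54 mm behind the grasp point. The pads swing forward as they close: fully open they stand 13 mm farther back than shut.
Start: joints at [1.023, 0.291, -0.153, 1.127, 0, 1.431], TCP at [208.686, 481.74, 231.305] pointing down, gripper open.
Joint ranges: [-2.52, 2.52], [-0.91, 1.74], [-1.3, 1.37], [-1.96, 2.02], [-1.52, 1.47], [-3.14, 3.14]. Speed limits (rad/s): [2.22, 2.22, 2.79, 3.14, 3.14, 3.14].

### API

Orientations are given as a rotation vector (axis times angle).
In Python, from plant import ctrl, capture, get_calibration gives the robot as it stands.
- The arm moves only by the tool step_arm, never from a script. Its argument "series" is a list that holds one entry, the list of rows, each a list of 7 numbers: the turn, a rotation vector about the tool's x, y, z in rad, then the shift along the tool's x, y, z in mm, then the finger opening in mm, from 0 to 85.4. In form: [[[ax, ay, az, dx, dy, dz, gripper], ...]]. A call has 1 to 20 rows; each row is the pose to reach, as a shift and turn from the pose commanded when the call began, along the tool's axes at that moment; what a row does not reach only later rows make up. A row lasts 1/8 s, in which the tool goes at most 62.5 mm and 10.7 degrees, less where a joint would pass 70% of its speed; a pose out of reach is approached as far as the arm can. A call with a gripper value outside its range is refused whole. The fingers move at their own pace and stop on an object; the grip force is fixed at half the most. Time passes only in rows, so rows that repeat a pose let the fingers close. It gives the time, the measured TCP pose, the force, the opening and the grip force at its end, in the units of the state.
- ctrl.observe(): the state, without advancing time (a new reading comes with each control period).
- capture(name): name is "side" or "top" or "wrist"; returns (picture, depth): 480x640x3 uint8, red, green, blue; 480x640 float32, mm along the optical axis (not along the pixel's ray), 0 where there is no reading.
- get_calibration(name): a dict with "fov_y" (degrees; the focal length in pixels is half the picture's height over the tangent of half this angle, whatever the lens; pixels are square), "cx", "cy" (the principal point, pixels), "position" and "orientation" of the camera in the world; the wrist camera has in their place "tool_from_camera" (4x4, takes a point from camera to tool coordinates, whose origin is the TCP and whose axes are the flange's). Camera axes: x right, y up, looking along -z (the intrinsics and any distortion apply to the point x, -y, -z); pixel columns grow to the right and rows downward; lengths in mm; the calibration is good to about 2 mm. A picture is of the moment at which its call begins: read the wrist's pose just before it. get_calibration takes no time and is no camera call.
- ctrl.hand_in(): hands the job in; it is judged then, once.
The state is a dict: "time_s": time; "joint_pos": joint angles; "qd": joint speeds; "effort": joint torques, N m; "position": TCP position; "eef_rot": TCP orientation; "wrist_force": force on the tool from outside, world axes, zero at the start; "ft_torque": the same for the moment, N m; "width": finger opening in mm; "gripper_force": force on a finger pad.
Only numpy, scipy, OpenCV 4.12 (cv2) and the standard library are available. Lean on these libraries where they do the work, as an engineer would, in place of code of your own. Each camera call takes 0.05 s, during which the arm holds its last target. There are 200 camera calls.

## Working session

There is one attempt and no reset: what is moved stays moved. The work goes in short steps, Python scripts to look and compute and a tool call to move; the robot and the scene stay as the last step left them, time stands still between calls to the robot, and variables do not carry over. Pictures are saved under pics/ and viewed, at most 12 in all, crops included, and the job is handed in when it is done.

Besides the shell and the picture viewer there is one more tool, called after "Request:" in YAML: its name, and indented under it one key for each argument. step_arm: Moves the arm, as the interface text tells. Its arguments: {"type":"object","properties":{"series":{"type":"array"}},"required":["series"]}

```bash
ls; mkdir -p pics; cat > h.py <<'E'
import numpy as np, cv2
from scipy.spatial.transform import Rotation as R
from plant import ctrl, capture, get_calibration
def save(n,im): cv2.imwrite('pics/'+n,cv2.cvtColor(im,cv2.COLOR_RGB2BGR))
E
python3 - <<'E'
from h import *
for n in("side","top","wrist"):
    print(n,get_calibration(n))
s=ctrl.observe();print(s)
for n in("side","top"):
    p,d=capture(n);np.savez(''+n,p=p,d=d);save(n+'0.png',p)
E
```

```text
pics
side {'fov_y': 51.24663467319617, 'cx': 315.6205732944353, 'cy': 240.08684776557723, 'position': array([ 312.42194627, -878.13799895,  850.39136939]), 'orientation': array([ 0.89037657, -0.0664829 , -0.16626803])}
top {'fov_y': 49.56472064943419, 'cx': 317.1812985663648, 'cy': 235.05385287865678, 'position': array([ 283.25758121,   63.86671699, 1443.76945954]), 'orientation': array([ 0.10233224, -0.11986081, -1.54087257])}
wrist {'fov_y': 58.49057994608367, 'cx': 319.6325541171967, 'cy': 236.93159430817747, 'tool_from_camera': array([[-8.01392764e-04,  9.59671489e-01,  2.81122735e-01,
         7.13302168e+01],
       [ 9.99999628e-01,  8.58583217e-04, -8.02687393e-05,
         4.72921628e-01],
       [-3.18398882e-04,  2.81122566e-01, -9.59671820e-01,
        -1.42131395e+02],
       [ 0.00000000e+00,  0.00000000e+00,  0.00000000e+00,
         1.00000000e+00]])}
{'time_s': 0.0, 'joint_pos': array([ 1.02270669e+00,  2.91257339e-01, -1.54128790e-01,  1.12668764e+00,
        3.19983252e-06,  1.43149739e+00]), 'qd': array([-0.00102675,  0.00031413, -0.00067061, -0.00191117,  0.00068715,
       -0.00114218]), 'effort': array([ 2.79569103e-04, -5.37140715e+01,  3.31374085e+01,  1.59584888e-02,
       -1.75705018e-04,  2.86815146e-05]), 'position': array([208.45451205, 481.36985534, 230.74329801]), 'eef_rot': array([-6.37577094e-01, -3.07577192e+00,  1.88728675e-03]), 'wrist_force': array([ 0.82112145, -0.11876041,  0.52911145]), 'ft_torque': array([ 4.23968576e-05,  7.05987776e-03, -5.74287924e-02]), 'gripper_force': 0.0, 'width': 85.24974827421947}
```

View pics/side0.png

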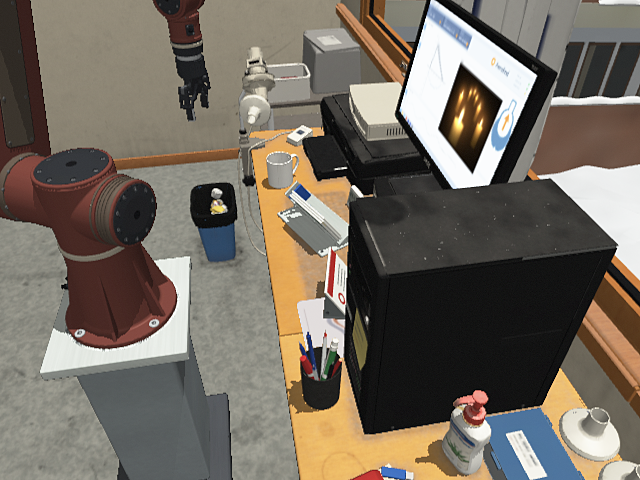

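View pics/top0.png

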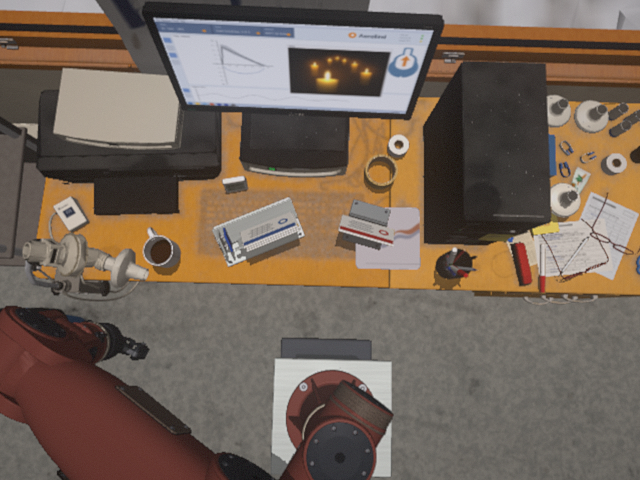

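The top view shows the rack near (258,230), its blue stop to the left at (222,240), the stand with the red board near (367,225), the mug at (160,250) and the pen pot at (455,263). In the side view most of the stand is hidden behind the PC. Next I'll get points from the depth and an enlarged crop.

```bash
cat >> h.py <<'E'
def cloud(name,d,state=None):
    c=get_calibration(name);f=240/np.tan(np.radians(c['fov_y']/2))
    v,u=np.mgrid[0:480,0:640]
    P=np.stack([(u-c['cx'])/f*d,-(v-c['cy'])/f*d,-d],-1)
    if 'position' in c: M=R.from_rotvec(c['orientation']).as_matrix();t=c['position']
    else:
        T=c['tool_from_camera'];Mt=R.from_rotvec(state['eef_rot']).as_matrix()
        M=Mt@T[:3,:3];t=Mt@T[:3,3]+state['position']
    return P@M.T+t
E
python3 - <<'E'
from h import *
z=np.load('top.npz');p,d=z['p'],z['d']
C=cloud('top',d)
hsv=cv2.cvtColor(p,cv2.COLOR_RGB2HSV)
print('table z',C[268:275,300:330].mean((0,1)),C[255:262,390:410].mean((0,1)))
crop=p[185:285,195:435]
save('crop0.png',cv2.resize(crop,None,fx=3.3,fy=3.3,interpolation=cv2.INTER_CUBIC))
for (a,b,c,e) in [(200,280,340,400)]:
    h=hsv[a:b,c:e];m=((h[...,0]<8)|(h[...,0]>172))&(h[...,1]>120)&(h[...,2]>80)
    Q=C[a:b,c:e][m];print(len(Q),Q.min(0),Q.max(0),np.median(Q,0))
for v in range(196,262,4):print(v,[tuple(C[v,u].round().astype(int)) for u in (345,365,380)],[tuple(C[v,u].round().astype(int)) for u in (222,240,260,280)])
E
```

```text
table z [388.18841165  55.34755572   7.95207078] [ 431.26259439 -180.740853      2.99205897]
115 [ 462.01779674 -143.18694725   58.2104163 ] [500.3561701   -8.02039669 106.33956121] [481.85007775 -78.75228336  98.64366424]
196 [(np.int64(603), np.int64(-25), np.int64(3)), (np.int64(604), np.int64(-82), np.int64(7)), (np.int64(606), np.int64(-125), np.int64(4))] [(np.int64(593), np.int64(322), np.int64(5)), (np.int64(595), np.int64(271), np.int64(3)), (np.int64(597), np.int64(215), np.int64(0)), (np.int64(598), np.int64(159), np.int64(1))]
200 [(np.int64(592), np.int64(-26), np.int64(2)), (np.int64(595), np.int64(-83), np.int64(-3)), (np.int64(594), np.int64(-124), np.int64(6))] [(np.int64(582), np.int64(322), np.int64(2)), (np.int64(584), np.int64(271), np.int64(-1)), (np.int64(586), np.int64(215), np.int64(-1)), (np.int64(586), np.int64(158), np.int64(6))]
204 [(np.int64(580), np.int64(-26), np.int64(5)), (np.int64(581), np.int64(-82), np.int64(5)), (np.int64(584), np.int64(-125), np.int64(-1))] [(np.int64(571), np.int64(321), np.int64(-1)), (np.int64(573), np.int64(271), np.int64(-
[... 3980 characters left out ...]
13)), (np.int64(439), np.int64(153), np.int64(0))]
256 [(np.int64(433), np.int64(-29), np.int64(1)), (np.int64(434), np.int64(-85), np.int64(2)), (np.int64(435), np.int64(-126), np.int64(3))] [(np.int64(424), np.int64(314), np.int64(-1)), (np.int64(424), np.int64(262), np.int64(12)), (np.int64(426), np.int64(208), np.int64(1)), (np.int64(428), np.int64(153), np.int64(-2))]
260 [(np.int64(422), np.int64(-29), np.int64(-4)), (np.int64(423), np.int64(-84), np.int64(7)), (np.int64(424), np.int64(-126), np.int64(3))] [(np.int64(412), np.int64(312), np.int64(4)), (np.int64(413), np.int64(262), np.int64(9)), (np.int64(416), np.int64(208), np.int64(-2)), (np.int64(417), np.int64(152), np.int64(-2))]
```

View pics/crop0.png

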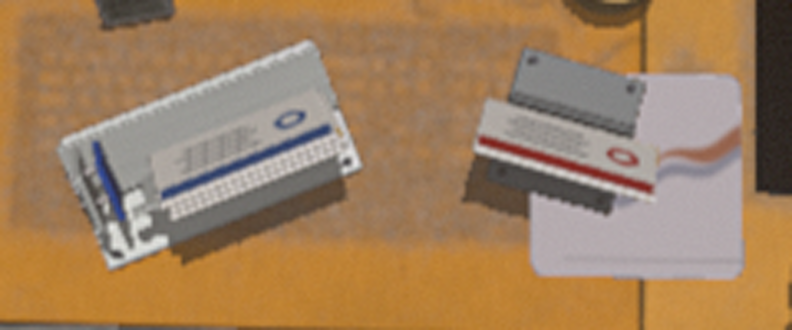

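The crop shows the blue-headed board uppermost in the rack, with the stop pad at crop (110,185). The red board's head band runs from (478,140) to (655,187). Rack yaw is about +26° and stand yaw about -16°. I'll move the wrist camera above both for a closer look.

Request:
step_arm:
  series:
    - [[0,0,-0.4,-377,-262,-69,85],[0,0,-0.4,-377,-262,-69,85],[0,0,-0.4,-377,-262,-69,85],[0,0,-0.4,-377,-262,-69,85],[0,0,-0.4,-377,-262,-69,85],[0,0,-0.4,-377,-262,-69,85],[0,0,-0.4,-377,-262,-69,85],[0,0,-0.4,-377,-262,-69,85],[0,0,-0.4,-377,-262,-69,85],[0,0,-0.4,-377,-262,-69,85],[0,0,-0.4,-377,-262,-69,85],[0,0,-0.4,-377,-262,-69,85]]

```text
time_s: 1.6
position: [450.0, 92.3, 300.3]
eef_rot: [-0.011, -3.141, -0.0]
wrist_force: [0.5, 0.5, -0.4]
width: 84.6
gripper_force: 0.0
```

```bash
python3 - <<'E'
from h import *
s=ctrl.observe();print(s['time_s'],s['position'],s['eef_rot'],s['qd'].round(3))
p,d=capture('wrist');np.savez('w1',p=p,d=d,pos=s['position'],rot=s['eef_rot']);save('w1.png',p)
E
```

```text
1.6 [450.03641731  92.25884538 300.29386004] [-1.14926983e-02 -3.14144841e+00 -1.28173666e-04] [-0.005  0.001  0.003  0.     0.    -0.002]
```

View pics/w1.png

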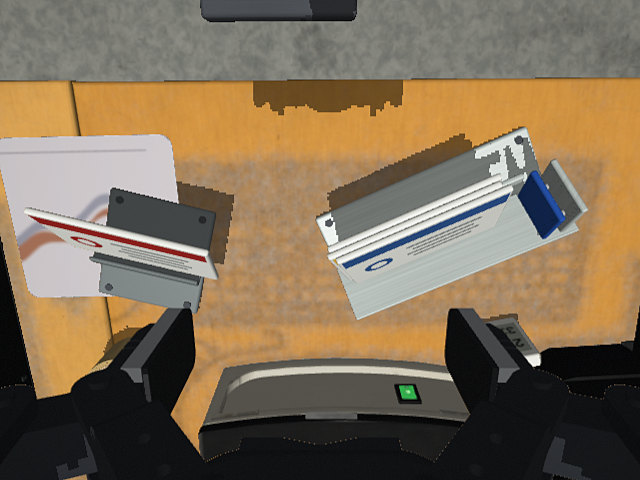

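The wrist view shows the red board with its top edge running from (25,210) to (215,270). The rack boards' -y ends are near (330,255) and their +y ends are staggered near (520,180). The blue pad is at (540,205). Next I'll fit planes to the two faces.

```bash
cat >> h.py <<'E'
def frame(yaw):
    Z=R.from_euler('z',yaw).as_matrix();l=0.6
    u=Z@[-np.sin(l),0,np.cos(l)];n=Z@[np.cos(l),0,np.sin(l)];y=Z@[0,1,0.]
    return n,y,u
def fit(Q,it=5):
    for _ in range(it):
        c=Q.mean(0);w=np.linalg.svd(Q-c,full_matrices=False)[2][2];w*=np.sign(w[2]);r=(Q-c)@w;Q=Q[abs(r)<max(2.5*np.std(r),.5)]
    return c,w,np.std(r),len(Q)
E
python3 - <<'E'
from h import *
z=np.load('w1.npz');p,d=z['p'],z['d'];s=dict(position=z['pos'],eef_rot=z['rot'])
C=cloud('wrist',d,s);hsv=cv2.cvtColor(p,cv2.COLOR_RGB2HSV).astype(int);H,S,V=hsv[...,0],hsv[...,1],hsv[...,2]
print('table',np.median(C[110:150,200:310],(0,1)),C[110:150,200:310,2].std())
def stripe(m,x0,x1,y0,y1):
    k=np.zeros(m.shape,bool);k[y0:y1,x0:x1]=m[y0:y1,x0:x1]
    return k
red=stripe(((H<8)|(H>172))&(S>140)&(V>70),20,220,195,285)
blue=stripe((H>105)&(H<125)&(S>100)&(V>60),325,512,170,285)
pad=stripe((H>105)&(H<125)&(S>100)&(V>60),518,570,165,245)
for nm,m in(('red',red),('blue',blue),('pad',pad)):
    Q=C[m];c,w,sd,n=fit(Q);rng=Q[np.argmin(Q[:,1])],Q[np.argmax(Q[:,1])]
    print(nm,m.sum(),c.round(1),w.round(3),'yaw',np.degrees(np.arctan2(w[1],w[0])).round(1),'lean n->z',np.arcsin(w[2]).round(3),sd.round(2),n)
    print(rng)
save('w1a.png',cv2.resize(p[190:310,20:240],None,fx=3.6,fy=3.6,interpolation=cv2.INTER_NEAREST))
save('w1b.png',cv2.resize(p[115:325,310:600],None,fx=2.75,fy=2.75,interpolation=cv2.INTER_NEAREST))
E
```

```text
table [395.70913892  28.00967496  -0.61217781] 25.837906976350723
red 823 [480.8 -76.1  96.6] [ 0.8   -0.211  0.562] yaw -14.7 lean n->z 0.596 0.16 777
(array([ 466.75502383, -144.72927257,   90.93490454]), array([378.89801687,  93.13055254, 442.43343396]))
blue 1087 [475.7 179.4 100.9] [0.756 0.333 0.563] yaw 23.8 lean n->z 0.598 0.19 1033
(array([378.89801687,  93.13055254, 442.43343396]), array([450.18851448, 246.18179053,  95.24259506]))
pad 1644 [461.7 288.7  66.9] [ 0.401 -0.916  0.014] yaw -66.3 lean n->z 0.014 0.59 1392
(array([378.89801687,  93.13055254, 442.43343396]), array([485.53700623, 319.51803353,  47.78343079]))
```

View pics/w1a.png

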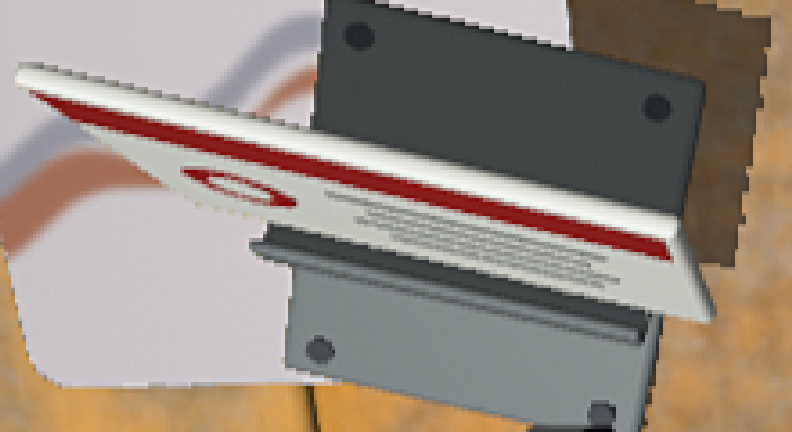

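View pics/w1b.png

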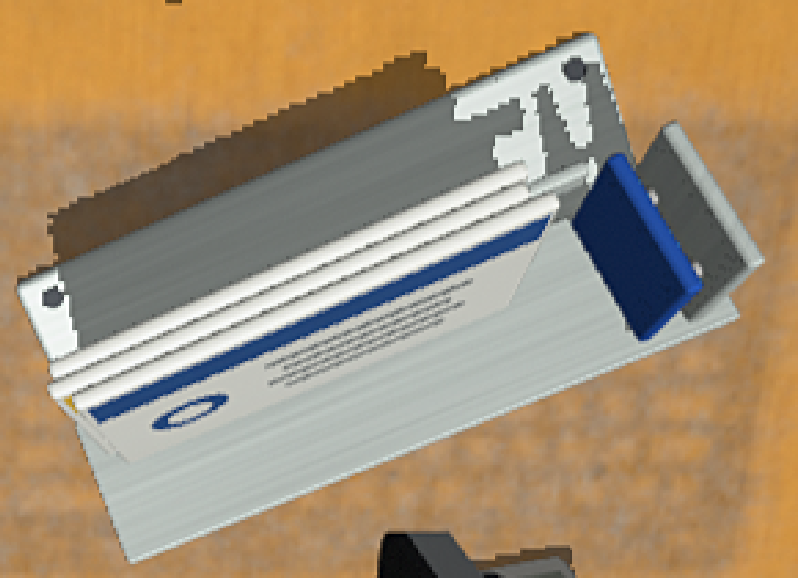

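The crops show the red board's top edge from (20,72) to (680,225) and the staggered boards. a and b reach further to -y than the blue board, and the pad face is clear. Depth is clean and both leans agree with 0.6, so I'll measure the edges in each rack/stand frame.

```bash
cat > fr.py <<'E'
from h import *
z=np.load('w1.npz');d=z['d'];s=dict(position=z['pos'],eef_rot=z['rot'])
C=cloud('wrist',d,s)
def coords(yaw,o): return (C-o)@np.array(frame(yaw)).T
YR,YS=np.radians(23.7),np.radians(-14.7)
E
python3 - <<'E'
from fr import *
red0=np.array([480.8,-76.1,96.6]);blue0=np.array([475.7,179.4,100.9])
def pr(v): return np.percentile(v,[0.3,1,50,99,99.7]).round(1)
def win(x0,x1,y0,y1): 
    k=np.zeros(d.shape,bool);k[y0:y1,x0:x1]=d[y0:y1,x0:x1]>0;return k
K=coords(YS,red0);w=win(20,235,190,300);m=w&(abs(K[...,0])<1)&(abs(K[...,1])<90)&(K[...,2]>-60)&(K[...,2]<30)
print('red y',pr(K[m][:,1]),'u',pr(K[m][:,2]))
# top edge: points n in -6..0
m2=w&(K[...,0]<-1.5)&(K[...,0]>-5)&(K[...,2]>0)&(K[...,2]<30);print('red top edge u',pr(K[m2][:,2]),'y',pr(K[m2][:,1]))
K=coords(YR,blue0);w=win(315,600,120,330)
m=w&(abs(K[...,0])<1)&(abs(K[...,1])<90)&(K[...,2]>-60)&(K[...,2]<30)
print('blue y',pr(K[m][:,1]),'u',pr(K[m][:,2]))
for nm,a in(('c',-3),('b',-9),('a',-15)):
    m2=w&(abs(K[...,0]-a)<1.5)&(K[...,2]>0)&(K[...,2]<30)&(abs(K[...,1])<95);print(nm,'top u',pr(K[m2][:,2]),'y',pr(K[m2][:,1]))
m=w&(K[...,0]>3)&(K[...,0]<30)&(K[...,1]>-60)&(K[...,1]<60)&(K[...,2]<-60);print('ledge u',pr(K[m][:,2]),'n',pr(K[m][:,0]),'z',pr(C[m][:,2]))
m=w&(K[...,0]>3)&(K[...,0]<60)&(K[...,2]<-60)&(K[...,2]>-100);print('ledge y',pr(K[m][:,1]))
H=cv2.cvtColor(z['p'],cv2.COLOR_RGB2HSV).astype(int);m=w&(H[...,0]>105)&(H[...,0]<125)&(H[...,1]>100);m[:,:518]=0
print('pad y',pr(K[m][:,1]),'n',pr(K[m][:,0]),'u',pr(K[m][:,2]))
# stop bracket
m=w&(K[...,1]>95)&(C[...,2]>30);print('bracket y',pr(K[m][:,1]))
E
```

```text
red y [-71.3 -70.1   1.1  74.4  75.2] u [-59.7 -59.2 -16.2  14.6  15.1]
red top edge u [ 4.6 12.1 14.7 16.4 16.8] y [-72.3 -71.3   2.4  75.9  76.1]
blue y [-74.7 -73.5   1.2  71.4  72.6] u [-59.6 -58.9 -15.5  16.   16.4]
c top u [14.1 14.5 16.1 17.7 18.1] y [-75.3 -73.8   0.5  71.8  73. ]
b top u [14.1 14.3 16.2 17.8 18. ] y [-80.9 -79.5  -3.6  66.6  67.4]
a top u [14.1 14.4 16.2 18.  18.1] y [-78.3 -77.3  -0.3  68.7  70.3]
ledge u [-144.5 -143.8  -83.9  -81.9  -81.6] n [ 3.1  3.3 18.2 29.9 30. ] z [-2.  -1.5 40.4 49.  49.5]
ledge y [-88.  -86.4  21.6 132.9 138.3]
pad y [104.6 104.8 105.6 110.5 123.8] n [-18.6 -18.3   7.1  29.5  29.7] u [-79.4 -78.5 -41.  -21.5 -21.1]
bracket y [ 95.3  95.9 107.7 136.  138.9]
```

```bash
cat >> h.py <<'E'
def goal(pos,M):
    s=ctrl.observe();M0=R.from_rotvec(s['eef_rot']).as_matrix()
    dp=M0.T@(pos-s['position']);rv=R.from_matrix(M0.T@M).as_rotvec()
    print('turn',rv.round(3),'shift',dp.round(1),'rows',max(np.linalg.norm(dp)/62.5,np.degrees(np.linalg.norm(rv))/10.7).round(1))
def toolM(yaw):
    n,y,u=frame(yaw);return np.array([y,n,-u]).T
E
python3 - <<'E'
from fr import *
print(ctrl.observe()['joint_pos'].round(3))
for nm,yaw,o,(x0,x1,y0,y1),ns in(('red',YS,np.array([480.8,-76.1,96.6]),(20,235,190,300),(-3,)),('rack',YR,np.array([475.7,179.4,100.9]),(315,600,120,330),(-3,-9,-15))):
    K=coords(yaw,o);w=np.zeros(d.shape,bool);w[y0:y1,x0:x1]=d[y0:y1,x0:x1]>0
    for a in ns:
        m=w&(abs(K[...,0]-a)<1.5)&(K[...,2]>8)&(K[...,2]<25)&(abs(K[...,1])<95);Q=K[m];print(nm,a,'u(y)',np.polyfit(Q[:,1],Q[:,2],1).round(4))
    m=w&(abs(K[...,0])<1.5)&(abs(K[...,1])<70)&(K[...,2]>-55)&(K[...,2]<12);Q=K[m];print('n fit (y,u)',np.linalg.lstsq(np.c_[Q[:,1:],np.ones(len(Q))],Q[:,0],rcond=None)[0].round(4))
    if nm=='rack':
        m=w&(K[...,0]>3)&(K[...,0]<25)&(abs(K[...,1])<70)&(K[...,2]<-75)&(K[...,2]>-92);Q=K[m];print('ledge',np.linalg.lstsq(np.c_[Q[:,:2],np.ones(len(Q))],Q[:,2],rcond=None)[0].round(4))
n,y,u=frame(YS);o=np.array([480.8,-76.1,96.6])
T=o-61*y-3*n+(14.5-31)*u;print('TCP grasp',T)
goal(T+80*u,toolM(YS))
E
```

```text
[ 0.043  0.134 -0.173  1.264  0.     0.05 ]
red -3 u(y) [-1.90000e-03  1.47136e+01]
n fit (y,u) [ 0.0005  0.003  -0.1224]
rack -3 u(y) [1.10000e-03 1.61429e+01]
rack -9 u(y) [1.70000e-03 1.61663e+01]
rack -15 u(y) [1.10000e-03 1.61469e+01]
n fit (y,u) [-0.0013  0.0019 -0.082 ]
ledge [-2.00000e-04  2.20000e-03 -8.37634e+01]
TCP grasp [ 471.93745133 -136.83918798   81.28803493]
turn [-0.423 -0.544  1.758] shift [  20.3 -217.7  153. ] rows 10.1
```

Request:
step_arm:
  series:
    - [[-0.2,-0.27,0.88,10,-110,60,30],[-0.2,-0.27,0.88,10,-110,60,30],[-0.2,-0.27,0.88,10,-110,60,30],[-0.2,-0.27,0.88,10,-110,60,30],[-0.2,-0.27,0.88,10,-110,60,30],[-0.423,-0.544,1.758,20,-218,153,30],[-0.423,-0.544,1.758,20,-218,153,30],[-0.423,-0.544,1.758,20,-218,153,30],[-0.423,-0.544,1.758,20,-218,153,30],[-0.423,-0.544,1.758,20,-218,153,30],[-0.423,-0.544,1.758,20,-218,153,30],[-0.423,-0.544,1.758,20,-218,153,30],[-0.423,-0.544,1.758,20,-218,153,30],[-0.423,-0.544,1.758,20,-218,153,30]]

```text
time_s: 3.4
position: [428.9, -126.7, 147.6]
eef_rot: [2.076, 1.602, 0.495]
wrist_force: [-0.5, 0.2, -0.6]
width: 29.8
gripper_force: 0.0
```

```bash
python3 - <<'E'
from fr import *
s=ctrl.observe();print(s['joint_pos'].round(2),s['wrist_force'])
n,y,u=frame(YS);o=np.array([480.8,-76.1,96.6])
T=o-61*y-3*n+(14.5-31)*u
goal(T+80*u,toolM(YS));goal(T,toolM(YS))
p,d=capture('wrist');save('w2.png',p)
C=cloud('wrist',d,s);K=(C-o)@np.array(frame(YS)).T
H=cv2.cvtColor(p,cv2.COLOR_RGB2HSV).astype(int)
m=((H[...,0]<8)|(H[...,0]>172))&(H[...,1]>140)&(H[...,2]>70)&(abs(K[...,0])<15)&(abs(K[...,2])<40)
print('red n',np.percentile(K[m],[2,50,98],0).round(1))
m=(abs(K[...,0]+3)<2)&(K[...,2]>0)&(K[...,2]<30)&(abs(K[...,1])<90);print('edge',m.sum(),np.percentile(K[m],[1,50,99],0).round(1))
E
```

```text
[-0.59 -0.15 -1.13  0.02  0.18  1.29] [-0.483933    0.21695278 -0.55804259]
turn [0.    0.001 0.   ] shift [ 1.1 -1.  -0.4] rows 0.0
turn [0.    0.001 0.   ] shift [ 1.2 -1.  79.6] rows 1.3
red n [[ -6.2 -30.8   9.3]
 [ -6.1  37.5  10.7]
 [ -5.9  52.6  12.7]]
edge 2720 [[ -4.9 -71.2  12.9]
 [ -2.9  -1.6  14.5]
 [ -1.1  51.5  16.1]]
```

View pics/w2.png

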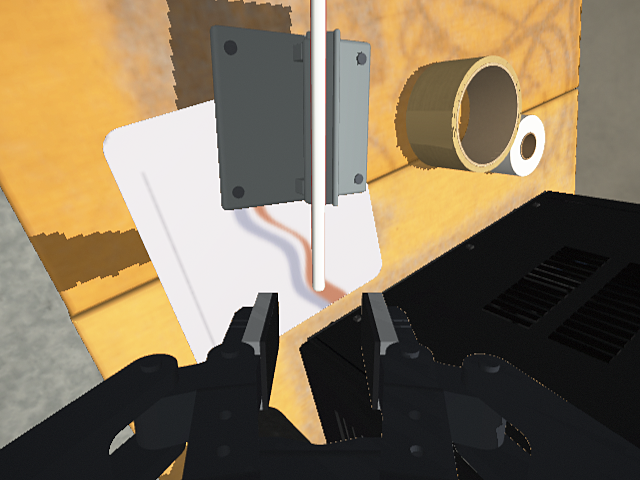

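The wrist view shows the board edge at column 318, centred between the fingers at 278 and 362, with its end at row 290. The PC case is at lower right, so I'll check clearance to it before descending.

```bash
python3 - <<'E'
from fr import *
s=ctrl.observe();p,d=capture('wrist');C=cloud('wrist',d,s)
M=R.from_rotvec(s['eef_rot']).as_matrix();t=(C-s['position'])@M
m=(d>0)&(C[...,1]<-150)&(C[...,2]>15);Q=C[m];print('PC',np.percentile(Q,[1,50,99],0).round())
for lo,hi in((0,40),(40,80),(80,130)):
    k=m&(t[...,2]>lo)&(t[...,2]<hi)&(abs(t[...,1])<70);print(lo,k.sum(),(t[k][:,0].max() if k.any() else None))
z=np.load('top.npz');Ct=cloud('top',z['d']);q=Ct[70:235,425:545].reshape(-1,3);q=q[q[:,2]>250];print('PC top',np.percentile(q,[1,50,99],0).round())
E
```

```text
PC [[ 435. -301.   16.]
 [ 611. -241.   88.]
 [ 941. -154.  201.]]
0 74 -98.65660852148098
40 133 -96.52227047320922
80 4070 -84.31045873827269
PC top [[ 469. -413.  260.]
 [ 622. -311.  406.]
 [ 797. -243.  411.]]
```

Request:
step_arm:
  series:
    - [[0,0,0,1,-1,30,30],[0,0,0,1,-1,60,26],[0,0,0,1,-1,80,22],[0,0,0,1,-1,80,18],[0,0,0,1,-1,80,18]]

```text
time_s: 4.12
position: [471.4, -136.6, 81.0]
eef_rot: [2.077, 1.601, 0.495]
wrist_force: [0.8, 0.7, 0.1]
width: 18.1
gripper_force: 0.0
```

Request:
step_arm:
  series:
    - [[0,0,0,0,0,0,12],[0,0,0,0,0,0,9],[0,0,0,0,0,0,7],[0,0,0,0,0,0,6],[0,0,0,0,0,0,5.5],[0,0,0,0,0,0,5.5]]

```text
time_s: 4.88
position: [472.2, -137.0, 81.3]
eef_rot: [2.076, 1.6, 0.496]
wrist_force: [-3.0, 0.1, 7.5]
width: 6.1
gripper_force: 14.5
```

Request:
step_arm:
  series:
    - [[0,0,0,0,0,-2,5.3],[0,0,0,0,0,-8,5.3],[0,0,0,0,0,-18,5.3],[0,0,0,0,0,-30,5.3],[0,0,0,0,0,-45,5.3],[0,0,0,0,0,-60,5.3],[0,0,0,0,0,-80,5.3],[0,0,0,0,0,-100,5.3],[0,0,0,0,0,-100,5.3],[0,0,0,0,0,-100,5.3]]

```text
time_s: 6.12
position: [416.8, -122.1, 162.8]
eef_rot: [2.078, 1.601, 0.495]
wrist_force: [0.7, 0.4, -0.9]
width: 5.6
gripper_force: 19.6
```

```bash
cat > chk.py <<'E'
from h import *
# board pose in tool axes from wrist view: edge band points
s=ctrl.observe();p,d=capture('wrist');C=cloud('wrist',d,s);M=R.from_rotvec(s['eef_rot']).as_matrix();t=(C-s['position'])@M
m=(d>0)&(abs(t[...,1])<2.5)&(t[...,2]>-60)&(t[...,2]<60)&(t[...,0]>14)&(t[...,0]<160)
Q=t[m];print(len(Q),s['width'],s['gripper_force'],s['wrist_force'].round(1))
print('x',np.percentile(Q[:,0],[1,99]).round(1),'z(x)',np.polyfit(Q[:,0],Q[:,2],1).round(3),'y(x)',np.polyfit(Q[:,0],Q[:,1],1).round(4))
E
python3 chk.py
```

```text
6211 5.642609994441265 19.614754021167755 [ 0.7  0.4 -0.9]
x [15.3 96.2] z(x) [-1.0000e-03 -3.1021e+01] y(x) [ 0.0004 -0.0245]
```

```bash
cat >> h.py <<'E'
YR=np.radians(23.7);B0=np.array([475.7,179.4,100.9])
def rk(n_,y_,u_):
    n,y,u=frame(YR);return B0+n*n_+y*y_+u*u_
def where():
    s=ctrl.observe();return (np.array(frame(YR))@(s['position']-B0)).round(1)
E
python3 - <<'E'
from h import *
s=ctrl.observe();T=rk(10,-100,-14.8+125);print(T)
goal((T+s['position'])/2+[-20,0,70],toolM(np.radians(4.5)));goal(T,toolM(YR))
E
```

```text
[466.4762437   66.14052092 197.4984095 ]
turn [-0.001  0.19  -0.278] shift [ 92.3  33.4 -83.1] rows 2.1
turn [-0.001  0.379 -0.554] shift [194.7  19.8 -28.8] rows 3.6
```

Request:
step_arm:
  series:
    - [[0,0.06,-0.09,30,11,-50,5.3],[0,0.12,-0.18,60,22,-83,5.3],[0,0.19,-0.278,92,33,-83,5.3],[0,0.25,-0.37,125,29,-75,5.3],[0,0.32,-0.46,160,24,-52,5.3],[0,0.379,-0.554,195,20,-29,5.3],[0,0.379,-0.554,195,20,-29,5.3],[0,0.379,-0.554,195,20,-29,5.3],[0,0.379,-0.554,195,20,-29,5.3]]

```text
time_s: 7.3
position: [466.9, 65.7, 198.9]
eef_rot: [1.492, 2.281, 0.706]
wrist_force: [-0.1, 0.5, -0.9]
width: 5.4
gripper_force: 19.7
```

```bash
python3 chk.py; python3 - <<'E'
from h import *
print(where(),ctrl.observe()['joint_pos'].round(2));goal(rk(10,-100,-14.8+125),toolM(YR))
s=ctrl.observe();p,d=capture('wrist');save('w3.png',p)
K=(cloud('wrist',d,s)-B0)@np.array(frame(YR)).T
for a in(-3,-9,-15):
    m=(d>0)&(abs(K[...,0]-a)<1.5)&(K[...,2]>5)&(K[...,2]<30)&(abs(K[...,1])<95);print(a,m.sum(),np.percentile(K[m],[1,50,99],0).round(1).tolist() if m.any() else '')
E
```

```text
6225 5.436522834331199 19.681285321712494 [-0.1  0.5 -0.9]
x [15.2 96. ] z(x) [  0.    -30.895] y(x) [-0.0003  0.0242]
[  11.1 -100.6  111.3] [-0.27 -0.16 -0.94  0.3   0.36  0.98]
turn [ 0.001  0.002 -0.001] shift [ 0.6 -1.1  1.1] rows 0.0
-3 1123 [[-4.5, -74.2, 14.4], [-3.0, -20.8, 16.0], [-1.5, 23.2, 17.6]]
-9 1182 [[-10.5, -79.3, 14.4], [-9.0, -22.9, 16.0], [-7.5, 23.2, 17.6]]
-15 1151 [[-16.5, -77.0, 14.2], [-15.0, -22.9, 16.0], [-13.5, 23.3, 17.6]]
```

View pics/w3.png

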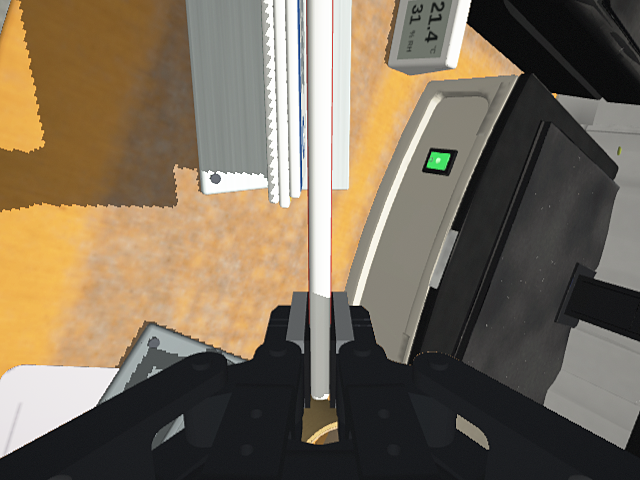

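The view shows the board above the ledge with clear space beside the blue board, and the other boards' ends at (270-290,205). Before descending I'll check the swept volume against the monitor base on the right.

```bash
python3 - <<'E'
from h import *
s=ctrl.observe();p,d=capture('wrist');C=cloud('wrist',d,s);M=R.from_rotvec(s['eef_rot']).as_matrix();t=(C-s['position'])@M
K=(C-B0)@np.array(frame(YR)).T
m=(d>0)&(t[...,1]>25)&(t[...,1]<90)&(t[...,2]>60)&(abs(t[...,0])<50);Q=t[m]
for a in range(25,90,10):
    q=Q[(Q[:,1]>=a)&(Q[:,1]<a+10)];print(a,len(q),q[:,2].min().round() if len(q) else '')
z=np.load('top.npz');Ct=cloud('top',z['d']);q=Ct[120:180,240:350].reshape(-1,3);print('base',np.percentile(q,[1,99],0).round())
E
```

```text
25 933 258.0
35 1027 254.0
45 1093 251.0
55 1154 241.0
65 1309 227.0
75 1506 214.0
85 840 189.0
base [[647. -28.  -2.]
 [779. 267. 131.]]
```

Request:
step_arm:
  series:
    - [[0,0,0,0,-2,25,5.3],[0,0,0,0,-2,50,5.3],[0,0,0,0,-2,75,5.3],[0,0,0,0,-2,95,5.3],[0,0,0,0,-2,110,5.3],[0,0,0,0,-2,118,5.3],[0,0,0,0,-2,122,5.3],[0,0,0,0,-2,122,5.3],[0,0,0,0,-2,122,5.3]]

```text
time_s: 8.57
position: [528.6, 93.1, 97.1]
eef_rot: [1.491, 2.282, 0.706]
wrist_force: [0.2, -0.0, -0.7]
width: 5.9
gripper_force: 19.7
```

```bash
python3 chk.py; python3 -c "
from h import *
print(where());goal(rk(4.5,-100,-14.8),toolM(YR))"
```

```text
6220 5.872651715481252 19.65656340122223 [ 0.2 -0.  -0.7]
x [15.2 96. ] z(x) [  0.    -30.891] y(x) [-0.0004  0.0327]
[   9.2 -100.3  -10.9]
turn [0.001 0.001 0.   ] shift [ 0.3 -4.7  3.9] rows 0.1
```

Request:
step_arm:
  series:
    - [[0,0,0,0,-2,1,5.3],[0,0,0,0,-4,2,5.3],[0,0,0,0,-5,2.5,5.3],[0,0,0,0,-5,3,5.3],[0,0,0,0,-5,3,5.3]]

```text
time_s: 9.25
position: [526.3, 92.3, 91.3]
eef_rot: [1.491, 2.283, 0.706]
wrist_force: [0.2, -1.2, -0.5]
width: 5.6
gripper_force: 19.7
```

Request:
step_arm:
  series:
    - [[0,0,0,0,-0.5,0.5,5.3],[0,0,0,0,-0.5,0.5,5.3]]

```text
time_s: 9.5
position: [526.1, 92.2, 90.6]
eef_rot: [1.491, 2.283, 0.706]
wrist_force: [1.4, -0.4, -0.6]
width: 6.0
gripper_force: 19.7
```

Request:
step_arm:
  series:
    - [[0,0,0,0,0,0.5,5.3],[0,0,0,0,0,0.5,5.3]]

```text
time_s: 9.75
position: [526.5, 92.2, 90.3]
eef_rot: [1.491, 2.283, 0.706]
wrist_force: [-0.9, -2.1, 1.4]
width: 6.0
gripper_force: 20.3
```

```bash
python3 -c "
from h import *
s=ctrl.observe();print(where(),np.array(frame(YR))@s['wrist_force'])"
```

```text
[   3.5 -100.2  -15.2] [-0.64241802 -1.57502494  2.10655534]
```

Request:
step_arm:
  series:
    - [[0,0,0,0,-0.5,0.3,5.3],[0,0,0,0,-0.5,0.3,5.3]]

```text
time_s: 10.0
position: [526.5, 92.1, 90.2]
eef_rot: [1.491, 2.282, 0.707]
wrist_force: [-5.7, -4.2, 9.1]
width: 6.0
gripper_force: 21.6
```

```bash
python3 -c "
from h import *
s=ctrl.observe();print(where(),np.array(frame(YR))@s['wrist_force'])"; python3 chk.py
```

```text
[   3.4 -100.3  -15.3] [-0.5195124  -1.56520198 11.43107191]
6228 5.9824865553061 21.62718504667282 [-5.7 -4.2  9.1]
x [15.1 95.8] z(x) [-4.0000e-03 -3.0914e+01] y(x) [-0.0005  0.039 ]
```

Request:
step_arm:
  series:
    - [[0,0,0,0,-0.3,-0.4,5.3],[0,0,0,0,-0.3,-0.4,6],[0,0,0,0,-0.3,-0.4,6.5],[0,0,0,0,-0.3,-0.4,7],[0,0,0,0,-0.3,-0.4,8],[0,0,0,0,-0.3,-0.4,10],[0,0,0,0,-0.3,-0.4,12],[0,0,0,0,-0.3,-0.4,14],[0,0,0,0,-0.3,-0.4,14]]

```text
time_s: 11.18
position: [525.7, 92.0, 89.9]
eef_rot: [1.491, 2.283, 0.706]
wrist_force: [-0.2, -0.1, 0.2]
width: 14.1
gripper_force: 0.0
```

```bash
python3 -c "
from h import *
s=ctrl.observe();print(where(),np.array(frame(YR))@s['wrist_force'])
p,d=capture('wrist');K=(cloud('wrist',d,s)-B0)@np.array(frame(YR)).T
for a in(6,3,-3,-9,-15):
    m=(d>0)&(abs(K[...,0]-a)<1.5)&(K[...,2]>5)&(K[...,2]<30)&(abs(K[...,1])<130);Q=K[m];print(a,m.sum(),np.percentile(Q,[1,50,99],0).round(1).tolist() if m.any() else '')
"
```

```text
[   2.6 -100.1  -15.1] [-0.08253537 -0.01583757  0.26161459]
6 2484 [[4.5, -110.0, 11.1], [5.3, -45.5, 15.1], [6.3, -4.0, 16.9]]
3 4543 [[1.5, -110.4, 14.6], [3.1, -46.8, 15.9], [4.5, -4.3, 17.4]]
-3 3615 [[-4.5, -107.3, 8.0], [-3.1, -37.2, 16.0], [-1.5, -4.1, 21.0]]
-9 4008 [[-10.5, -89.1, 7.7], [-9.0, -41.3, 16.0], [-7.5, -4.2, 28.8]]
-15 3754 [[-16.5, -92.9, 7.8], [-15.0, -38.2, 16.0], [-13.5, -4.1, 28.6]]
```

Request:
step_arm:
  series:
    - [[0,0,0,0,0,-5,14],[0,0,0,0,0,-15,14],[0,0,0,0,0,-30,14],[0,0,0,-10,-3,-50,14],[0,0,0,-25,-6,-60,10],[0,0,0,-40,-8.5,-60,4],[0,0,0,-50,-8.5,-60,4],[0,0,0,-50,-8.5,-60,4],[0,0,0,-50,-8.5,-60,4]]

```text
time_s: 12.35
position: [508.0, 30.2, 134.4]
eef_rot: [1.492, 2.284, 0.706]
wrist_force: [0.0, 0.5, 0.6]
width: 4.4
gripper_force: 0.0
```

```bash
python3 -c "
from h import *
s=ctrl.observe();print(where(),np.array(frame(YR))@s['wrist_force'])
goal(rk(-6,-148,-42),toolM(YR))
p,d=capture('wrist');save('w4.png',p);K=(cloud('wrist',d,s)-B0)@np.array(frame(YR)).T
for a in(3,-3,-9,-15):
    m=(d>0)&(abs(K[...,0]-a)<1.5)&(K[...,2]>13)&(K[...,2]<19)&(abs(K[...,1])<130);Q=K[m];print(a,m.sum(),np.percentile(Q,[1,50,99],0).round(1).tolist() if m.any() else '')
"
```

```text
[  -6.1 -149.6   44.8] [0.53887908 0.46097722 0.39719973]
turn [-0. -0. -0.] shift [ 1.5  0.2 86.8] rows 1.4
3 1573 [[1.5, -111.6, 14.4], [3.0, -72.7, 15.9], [4.5, -40.2, 17.5]]
-3 856 [[-4.4, -75.2, 14.2], [-3.0, -56.9, 16.0], [-1.5, -39.9, 17.6]]
-9 975 [[-10.5, -80.8, 14.4], [-9.0, -59.6, 15.9], [-7.6, -40.0, 17.5]]
-15 919 [[-16.5, -78.5, 14.3], [-15.0, -58.0, 15.9], [-13.5, -40.0, 17.4]]
```

View pics/w4.png

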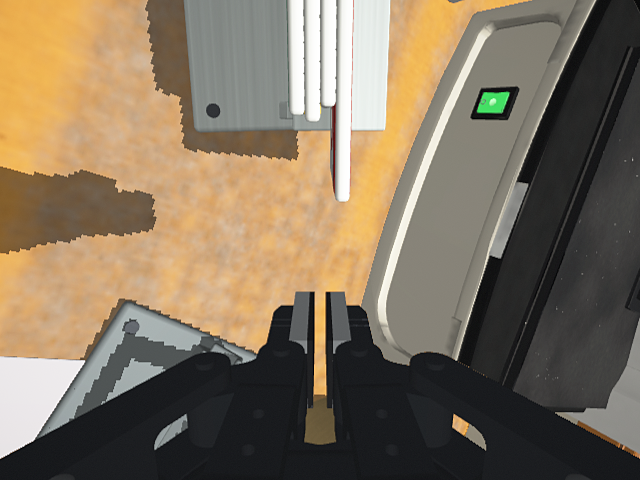

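The view shows the red board flat against blue, its end at (342,200), with the others ending at rows 110-120. The closed fingers' pads (about 19 mm across) overlap all four edges. I'll go down and push.

Request:
step_arm:
  series:
    - [[0,0,0,0,0,25,4],[0,0,0,0,0,50,4],[0,0,0,0,0,72,4],[0,0,0,0,0,87,4],[0,0,0,10,0,87,4],[0,0,0,20,0,87,4],[0,0,0,24,0,87,4],[0,0,0,24,0,87,4]]

```text
time_s: 13.4
position: [543.6, 71.9, 63.4]
eef_rot: [1.49, 2.283, 0.707]
wrist_force: [0.6, -0.2, -0.6]
width: 4.0
gripper_force: 0.0
```

Request:
step_arm:
  series:
    - [[0,0,0,1,0,0,4],[0,0,0,2,0,0,4],[0,0,0,3,0,0,4],[0,0,0,4,0,0,4],[0,0,0,6,0,0,4],[0,0,0,8,0,0,4],[0,0,0,10,0,0,4],[0,0,0,12,0,0,4],[0,0,0,14,0,0,4],[0,0,0,16,0,0,4]]

```text
time_s: 14.65
position: [537.3, 86.3, 62.8]
eef_rot: [1.491, 2.283, 0.706]
wrist_force: [0.7, -2.5, 0.4]
width: 3.9
gripper_force: 0.0
```

```bash
cat > st.py <<'E'
from h import *
s=ctrl.observe();print(s['time_s'],where(),(np.array(frame(YR))@s['wrist_force']).round(1))
p,d=capture('wrist');save('last.png',p);K=(cloud('wrist',d,s)-B0)@np.array(frame(YR)).T
for a in(3,-3,-9,-15):
    m=(d>0)&(abs(K[...,0]-a)<1.5)&(K[...,2]>12)&(K[...,2]<20)&(abs(K[...,1])<130);Q=K[m];print(a,m.sum(),np.percentile(Q,[1,50,99],0).round(1).tolist() if m.any() else '','u(y)',np.polyfit(Q[:,1],Q[:,2],1).round(3) if m.any() else '')
E
python3 st.py
```

```text
14.65 [  -5.9 -110.   -42.2] [-0.1 -2.6  0.5]
3 5796 [[1.5, -97.7, 13.9], [3.0, -51.1, 16.0], [4.5, -20.0, 17.4]] u(y) [5.0000e-03 1.6217e+01]
-3 4558 [[-4.5, -74.4, 14.5], [-3.0, -43.4, 16.0], [-1.5, -19.9, 17.4]] u(y) [2.0000e-03 1.6083e+01]
-9 4907 [[-10.5, -80.3, 14.4], [-9.0, -45.5, 16.0], [-7.5, -19.9, 17.4]] u(y) [3.0000e-03 1.6095e+01]
-15 4880 [[-16.5, -97.7, 13.6], [-15.0, -45.2, 15.9], [-13.5, -19.9, 17.4]] u(y) [9.0000e-03 1.6347e+01]
```

Request:
step_arm:
  series:
    - [[0,0,0,2,0,0,4],[0,0,0,4,0,0,4],[0,0,0,6,0,0,4],[0,0,0,8,0,0,4],[0,0,0,10,0,0,4],[0,0,0,12,0,0,4],[0,0,0,14,0,0,4],[0,0,0,16,0,0,4],[0,0,0,18,0,0,4],[0,0,0,20,0,0,4],[0,0,0,22,0,0,4],[0,0,0,24,0,0,4],[0,0,0,26,0,0,4],[0,0,0,28,0,0,4],[0,0,0,30,0,0,4]]

```text
time_s: 16.58
position: [525.3, 113.7, 62.9]
eef_rot: [1.491, 2.283, 0.706]
wrist_force: [0.2, -5.0, 1.1]
width: 4.2
gripper_force: 0.0
```

```bash
python3 st.py
```

```text
16.575 [ -5.8 -80.1 -42.1] [-0.9 -4.6  2. ]
3 5803 [[1.5, -67.7, 14.0], [3.0, -21.1, 16.0], [4.5, 9.8, 17.4]] u(y) [4.0000e-03 1.6084e+01]
-3 5459 [[-4.5, -60.2, 14.6], [-3.0, -19.0, 16.0], [-1.5, 9.9, 17.5]] u(y) [2.0000e-03 1.6055e+01]
-9 5776 [[-10.5, -66.2, 14.6], [-9.0, -21.1, 16.0], [-7.5, 9.9, 17.5]] u(y) [3.0000e-03 1.6083e+01]
-15 5777 [[-16.5, -67.8, 14.0], [-15.0, -20.9, 16.0], [-13.5, 9.9, 17.4]] u(y) [5.00e-03 1.61e+01]
```

Request:
step_arm:
  series:
    - [[0,0,0,2,0,0,4],[0,0,0,4,0,0,4],[0,0,0,6,0,0,4],[0,0,0,8,0,0,4],[0,0,0,9,0,0,4],[0,0,0,10,0,0,4],[0,0,0,11,0,0,4],[0,0,0,12,0,0,4],[0,0,0,13,0,0,4],[0,0,0,14,0,0,4]]

```text
time_s: 17.88
position: [519.6, 126.4, 62.8]
eef_rot: [1.491, 2.283, 0.706]
wrist_force: [1.0, -6.4, 1.4]
width: 3.9
gripper_force: 0.0
```

Request:
step_arm:
  series:
    - [[0,0,0,0.5,0,0,4],[0,0,0,1,0,0,4],[0,0,0,1.5,0,0,4],[0,0,0,2,0,0,4],[0,0,0,2.5,0,0,4],[0,0,0,3,0,0,4]]

```text
time_s: 18.62
position: [518.4, 129.3, 62.8]
eef_rot: [1.491, 2.283, 0.706]
wrist_force: [1.3, -5.1, 2.0]
width: 3.9
gripper_force: 0.0
```

```bash
python3 st.py
```

```text
18.625 [ -5.8 -63.1 -42.1] [ 0.4 -5.2  2.1]
3 5815 [[1.5, -50.8, 14.1], [3.0, -3.9, 16.0], [4.5, 26.8, 17.6]] u(y) [5.0000e-03 1.6043e+01]
-3 5476 [[-4.5, -43.4, 14.6], [-3.0, -2.5, 16.0], [-1.5, 26.9, 17.5]] u(y) [2.0000e-03 1.6056e+01]
-9 5765 [[-10.5, -49.0, 14.6], [-9.0, -4.1, 16.1], [-7.5, 26.8, 17.5]] u(y) [2.0000e-03 1.6067e+01]
-15 5784 [[-16.5, -50.8, 14.1], [-15.0, -4.2, 16.0], [-13.5, 26.8, 17.4]] u(y) [5.000e-03 1.605e+01]
```

Request:
step_arm:
  series:
    - [[0,0,0,0.5,0,0,4],[0,0,0,1,0,0,4],[0,0,0,1.5,0,0,4]]

```text
time_s: 19.05
position: [517.9, 130.5, 62.8]
eef_rot: [1.491, 2.283, 0.706]
wrist_force: [1.1, -5.6, 2.2]
width: 3.6
gripper_force: 0.0
```

Request:
step_arm:
  series:
    - [[0,0,0,0.5,0,0,4],[0,0,0,1,0,0,4],[0,0,0,1.5,0,0,4]]

```text
time_s: 19.42
position: [517.3, 131.8, 62.8]
eef_rot: [1.491, 2.283, 0.706]
wrist_force: [1.0, -6.0, 2.5]
width: 4.4
gripper_force: 0.0
```

```bash
python3 st.py
```

```text
19.425 [ -5.8 -60.3 -42.1] [ 0.2 -5.9  2.9]
3 5821 [[1.5, -47.9, 14.1], [3.0, -1.4, 16.0], [4.5, 29.7, 17.5]] u(y) [5.0000e-03 1.6041e+01]
-3 5582 [[-4.5, -42.7, 14.7], [-3.0, -0.0, 16.0], [-1.5, 29.7, 17.5]] u(y) [2.0000e-03 1.6067e+01]
-9 5779 [[-10.5, -46.4, 14.6], [-9.0, -1.1, 16.0], [-7.5, 29.7, 17.5]] u(y) [3.0000e-03 1.6049e+01]
-15 5789 [[-16.5, -47.9, 14.1], [-15.0, -1.3, 16.0], [-13.5, 29.7, 17.5]] u(y) [5.0000e-03 1.6023e+01]
```

c has stopped, so it is on the pad. The others need about 4 mm more.

Request:
step_arm:
  series:
    - [[0,0,0,0.5,0,0,4],[0,0,0,1,0,0,4],[0,0,0,1.5,0,0,4],[0,0,0,2,0,0,4]]

```text
time_s: 19.98
position: [516.5, 133.6, 62.8]
eef_rot: [1.491, 2.282, 0.706]
wrist_force: [1.1, -7.7, 2.3]
width: 3.9
gripper_force: 0.0
```

Request:
step_arm:
  series:
    - [[0,0,0,0.3,0,0,4],[0,0,0,0.6,0,0,4]]

```text
time_s: 20.23
position: [516.5, 133.6, 62.8]
eef_rot: [1.492, 2.281, 0.704]
wrist_force: [1.5, -10.1, 2.4]
width: 3.7
gripper_force: 0.0
```

Request:
step_arm:
  series:
    - [[0,0,0,0.3,0,0,4],[0,0,0,0.6,0,0,4]]

```text
time_s: 20.48
position: [516.6, 133.6, 62.9]
eef_rot: [1.492, 2.28, 0.703]
wrist_force: [0.4, -13.6, 2.7]
width: 4.0
gripper_force: 0.0
```

```bash
python3 st.py
```

```text
20.475 [ -5.7 -58.4 -42.1] [ -2.7 -12.6   5.2]
3 5814 [[1.5, -45.9, 14.2], [3.0, 0.7, 16.0], [4.5, 31.7, 17.5]] u(y) [5.0000e-03 1.6051e+01]
-3 5697 [[-4.5, -42.5, 14.6], [-3.0, 0.9, 16.0], [-1.5, 31.7, 17.5]] u(y) [2.0000e-03 1.6044e+01]
-9 5800 [[-10.5, -44.8, 14.6], [-9.0, 0.6, 16.1], [-7.5, 31.7, 17.5]] u(y) [2.0000e-03 1.6064e+01]
-15 5804 [[-16.5, -45.8, 14.2], [-15.0, 0.8, 16.1], [-13.5, 31.7, 17.6]] u(y) [5.0000e-03 1.6058e+01]
```

Force rises to about 13 N with no motion, so something bears on the pad. I'll back off and see how each edge stands.

Request:
step_arm:
  series:
    - [[0,0,0,-2,0,0,4],[0,0,0,-8,0,0,4],[0,0,0,-20,0,0,4],[0,0,0,-35,0,-20,4],[0,0,0,-35,0,-45,4],[0,0,0,-35,0,-60,4],[0,0,0,-35,0,-60,4]]

```text
time_s: 21.4
position: [499.5, 88.6, 113.2]
eef_rot: [1.491, 2.281, 0.707]
wrist_force: [0.7, 0.2, -1.1]
width: 4.0
gripper_force: 0.0
```

```bash
cat > ed.py <<'E'
from st import *
for a in(3,-3,-9,-15):
    o=[]
    for b in(-1.5,0,1.5):
        m=(d>0)&(abs(K[...,0]-a-b)<.7)&(K[...,2]>13)&(K[...,2]<19)&(abs(K[...,1])<130);o.append(np.sort(K[m][:,1])[[0,5,20]].round(1).tolist())
    print(a,o)
print(s['position'],s['wrist_force'])
c=p[:200,240:400];save('e%d.png'%(s['time_s']*100),cv2.resize(c,None,fx=3,fy=3,interpolation=cv2.INTER_NEAREST))
E
python3 ed.py; ls pics
```

```text
21.4 [ -5.2 -92.7  18.5] [-0.  -0.1 -1.3]
3 1712 [[1.5, -43.5, 14.5], [3.0, -14.0, 16.0], [4.5, 10.9, 17.5]] u(y) [2.0000e-03 1.6017e+01]
-3 1719 [[-4.3, -89.3, 14.5], [-3.0, -14.2, 16.0], [-1.5, 10.9, 18.0]] u(y) [-6.0000e-03  1.5936e+01]
-9 1736 [[-10.5, -44.9, 14.5], [-9.0, -15.4, 16.0], [-7.5, 10.8, 17.5]] u(y) [4.0000e-03 1.6073e+01]
-15 1714 [[-16.5, -43.7, 14.3], [-15.0, -14.2, 16.0], [-13.5, 10.8, 17.6]] u(y) [3.0000e-03 1.6057e+01]
3 [[-44.4, -43.7, -42.6], [-44.2, -43.6, -42.3], [-44.3, -43.6, -42.5]]
-3 [[-44.3, -43.5, -42.2], [-94.3, -91.5, -43.7], [-44.3, -43.7, -42.3]]
-9 [[-45.6, -44.9, -43.6], [-45.6, -45.1, -43.9], [-95.7, -92.2, -45.0]]
-15 [[-44.6, -43.7, -42.5], [-44.6, -44.1, -42.7], [-44.2, -43.9, -42.7]]
[499.47600149  88.593903   113.20232425] [ 0.73381383  0.18748417 -1.10074376]
crop0.png
e2140.png
last.png
side0.png
top0.png
w1.png
w1a.png
w1b.png
w2.png
w3.png
w4.png
```

Red, c and a are flush at -44.4, but b is about 1.2 mm short because it sat at the finger gap. I'll shut the fingers, centre them on b and tap again.

Request:
step_arm:
  series:
    - [[0,0,0,0,-3.5,20,0],[0,0,0,0,-3.5,45,0],[0,0,0,0,-3.5,60,0],[0,0,0,10,-3.5,60,0],[0,0,0,20,-3.5,60,0],[0,0,0,28,-3.5,60,0],[0,0,0,31,-3.5,60,0],[0,0,0,32,-3.5,60,0],[0,0,0,32,-3.5,60,0]]

```text
time_s: 22.58
position: [514.7, 130.9, 61.1]
eef_rot: [1.491, 2.283, 0.706]
wrist_force: [-0.2, -0.9, 0.5]
width: -0.6
gripper_force: 0.0
```

```bash
python3 -c "
from h import *
s=ctrl.observe();print(where(),np.array(frame(YR))@s['wrist_force'])"
```

```text
[ -9.1 -60.  -42. ] [-0.1731676  -0.76523708  0.66826914]
```

Request:
step_arm:
  series:
    - [[0,0,0,0.5,0,0,0],[0,0,0,1,0,0,0]]

```text
time_s: 22.82
position: [514.2, 131.8, 60.8]
eef_rot: [1.491, 2.283, 0.706]
wrist_force: [0.4, 0.7, -0.4]
width: 0.2
gripper_force: 0.0
```

Request:
step_arm:
  series:
    - [[0,0,0,0.5,0,0,0],[0,0,0,1,0,0,0]]

```text
time_s: 23.08
position: [513.9, 132.3, 60.8]
eef_rot: [1.492, 2.282, 0.705]
wrist_force: [1.4, -4.9, 0.6]
width: 0.4
gripper_force: 0.0
```

Request:
step_arm:
  series:
    - [[0,0,0,0.4,0,0,0],[0,0,0,0.8,0,0,0]]

```text
time_s: 23.32
position: [514.2, 132.5, 61.1]
eef_rot: [1.491, 2.28, 0.704]
wrist_force: [1.4, -7.9, 1.8]
width: 0.1
gripper_force: 0.0
```

```bash
python3 -c "
from h import *
s=ctrl.observe();print(where(),np.array(frame(YR))@s['wrist_force'])"
```

```text
[ -9.  -58.4 -42.1] [-0.55181714 -7.76279279  2.56626548]
```

Request:
step_arm:
  series:
    - [[0,0,0,0.3,0,0,0],[0,0,0,0.6,0,0,0]]

```text
time_s: 23.58
position: [514.4, 132.6, 61.3]
eef_rot: [1.491, 2.279, 0.703]
wrist_force: [2.3, -10.9, 2.0]
width: 0.0
gripper_force: 0.0
```

```bash
python3 -c "
from h import *
s=ctrl.observe();print(where(),np.array(frame(YR))@s['wrist_force'])"
```

```text
[ -8.6 -58.5 -42.1] [ -0.75125186 -10.89977994   2.88794544]
```

Request:
step_arm:
  series:
    - [[0,0,0,-2,0,0,0],[0,0,0,-8,0,0,0],[0,0,0,-20,0,0,0],[0,0,0,-35,0,-20,0],[0,0,0,-45,0,-45,0],[0,0,0,-50,0,-60,0],[0,0,0,-50,0,-60,0],[0,0,0,-50,0,-60,0]]

```text
time_s: 24.58
position: [502.3, 74.6, 110.0]
eef_rot: [1.492, 2.283, 0.706]
wrist_force: [0.1, 0.1, -0.3]
width: 0.2
gripper_force: 0.0
```

```bash
python3 ed.py; ls pics|grep ^e2
```

```text
24.575 [  -9.5 -106.7   17.6] [-0.1  0.1 -0.3]
3 1351 [[1.5, -44.1, 14.4], [3.0, -22.4, 16.0], [4.5, -3.2, 17.7]] u(y) [7.0000e-03 1.6124e+01]
-3 1351 [[-4.5, -44.1, 14.4], [-3.0, -22.6, 16.0], [-1.5, -3.2, 17.6]] u(y) [1.0000e-03 1.6037e+01]
-9 1435 [[-10.5, -45.3, 14.4], [-8.9, -23.0, 16.0], [-7.6, -3.2, 17.4]] u(y) [5.0000e-03 1.6071e+01]
-15 1348 [[-16.5, -44.1, 14.2], [-15.0, -22.2, 16.0], [-13.5, -3.2, 17.6]] u(y) [-1.0000e-03  1.5965e+01]
3 [[-44.5, -44.0, -42.7], [-44.5, -44.1, -43.1], [-44.5, -44.1, -43.0]]
-3 [[-44.5, -44.1, -42.7], [-44.5, -44.1, -43.1], [-44.4, -43.7, -42.8]]
-9 [[-45.8, -45.1, -44.0], [-45.8, -45.4, -44.1], [-45.7, -45.3, -44.0]]
-15 [[-44.5, -44.0, -42.7], [-44.5, -44.1, -42.7], [-44.4, -44.1, -43.1]]
[502.34275526  74.59790183 110.04648194] [ 0.09135748  0.14905304 -0.29961545]
e2140.png
e2457.png
```

b still stands 1.2 mm out. Probably the finger's side is not flat there, so I'll measure the finger's leading profile from the wrist depth.

```bash
python3 - <<'E'
from h import *
s=ctrl.observe();p,d=capture('wrist');C=cloud('wrist',d,s);M=R.from_rotvec(s['eef_rot']).as_matrix();t=(C-s['position'])@M
m=(d>0)&(abs(t[...,1])<30)&(t[...,2]>-75)&(t[...,2]<5)&(abs(t[...,0])<40);Q=t[m]
ys=np.arange(-24,25,3)
print('z\\y',ys.tolist())
for z0 in range(-65,5,5):
    r=[]
    for a in ys:
        k=(abs(Q[:,1]-a)<1.5)&(Q[:,2]>=z0)&(Q[:,2]<z0+5);r.append(round(float(np.percentile(Q[k,0],98)),1) if k.sum()>3 else None)
    print(z0,r)
E
```

```text
z\y [-24, -21, -18, -15, -12, -9, -6, -3, 0, 3, 6, 9, 12, 15, 18, 21, 24]
-65 [None, None, None, 17.2, 17.3, 17.1, 17.0, 16.6, None, 16.3, 17.0, 17.1, 17.2, 17.3, None, None, 12.6]
-60 [12.6, 12.1, None, 12.9, 12.9, 13.1, 12.9, 13.1, None, 12.9, 13.1, 13.0, 12.9, 13.0, None, 12.8, 12.7]
-55 [14.4, 12.8, 8.2, 13.1, 13.0, 13.0, 13.0, 12.8, None, 12.9, 12.9, 13.0, 12.8, 12.9, 8.1, 12.7, 14.2]
-50 [14.2, 12.8, 8.0, 12.7, 13.0, 14.1, 14.3, 12.7, None, 12.7, 14.2, 14.3, 12.8, 12.9, 8.0, 12.9, 14.0]
-45 [12.5, 8.9, 8.2, 12.5, 12.9, 14.4, 14.2, 12.9, None, 12.8, 14.2, 14.5, 12.8, 12.3, 7.7, 8.0, 12.5]
-40 [None, None, None, 7.4, 12.3, 12.8, 12.5, 12.2, 11.5, 11.9, 12.5, 12.6, 12.5, 7.3, None, None, None]
-35 [None, None, None, None, 8.1, None, 11.9, 11.9, 11.8, 12.0, 11.8, None, 8.2, None, None, None, None]
-30 [None, None, None, None, 7.8, 7.8, 11.9, 11.9, 11.8, 12.1, 11.9, 7.9, 7.9, 7.2, None, None, None]
-25 [None, None, None, None, 8.0, 7.9, 11.6, 12.0, 11.8, 11.8, 11.9, 7.9, 7.8, 7.4, None, None, None]
-20 [None, None, None, None, 7.8, 7.7, 11.8, 11.9, 11.9, 11.9, 11.8, 7.8, 7.7, None, None, None, None]
-15 [None, None, None, None, 7.8, 7.8, 11.6, 11.7, 11.9, 11.7, 11.8, 7.8, 7.8, None, None, None, None]
-10 [None, None, None, None, 7.6, 7.6, 11.9, 11.8, 11.8, 11.9, 11.8, 7.8, 7.8, None, None, None, None]
-5 [None, None, None, None, None, None, 11.6, 11.6, 11.5, 11.5, 11.5, None, None, None, None, None, None]
0 [None, None, None, None, None, None, None, None, None, None, None, None, None, None, None, None, None]
```

View pics/e2457.png

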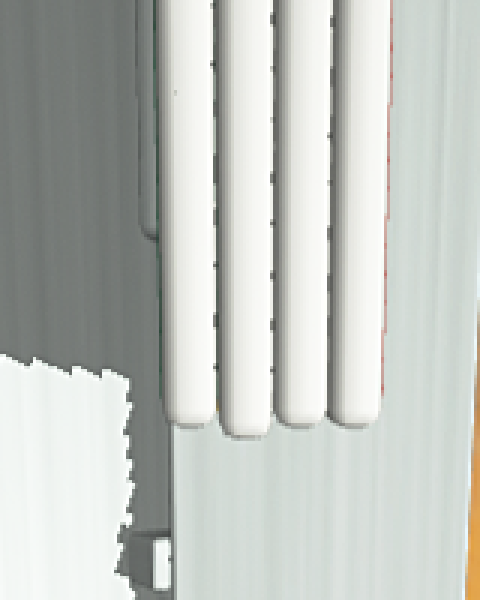

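The edge picture shows b (second from left) standing out at row 437 against 427 for the others. The profile explains it: the finger bolts (14.3 mm at y ±6..9, z < -45) touch the neighbours before the flat pads (11.8 mm) reach b. I'll lean the tool so that only the fingertips touch, centred on b.

Request:
step_arm:
  series:
    - [[0,0.08,0,5,0.5,20,0],[0,0.17,0,15,0.5,45,0],[0,0.17,0,30,0.5,60,0],[0,0.17,0,40,0.5,60,0],[0,0.17,0,45,0.5,60,0],[0,0.17,0,47,0.5,60,0],[0,0.17,0,47,0.5,60,0]]

```text
time_s: 25.55
position: [514.9, 131.5, 61.7]
eef_rot: [1.481, 2.405, 0.864]
wrist_force: [-0.1, -0.6, 0.6]
width: 0.1
gripper_force: 0.0
```

```bash
python3 -c "
from h import *
s=ctrl.observe();print(where(),np.array(frame(YR))@s['wrist_force'])"
```

```text
[ -8.4 -59.6 -41.8] [ 0.06020648 -0.48614883  0.63968995]
```

Request:
step_arm:
  series:
    - [[0,0,0,0.5,0,0.1,0],[0,0,0,1,0,0.2,0]]

```text
time_s: 25.8
position: [514.5, 132.3, 61.2]
eef_rot: [1.482, 2.405, 0.863]
wrist_force: [-0.2, 0.4, 0.9]
width: 0.0
gripper_force: 0.0
```

Request:
step_arm:
  series:
    - [[0,0,0,0.5,0,0.1,0],[0,0,0,1,0,0.2,0]]

```text
time_s: 26.05
position: [513.9, 133.4, 61.0]
eef_rot: [1.483, 2.406, 0.863]
wrist_force: [0.6, 0.3, -0.9]
width: 0.1
gripper_force: 0.0
```

```bash
python3 -c "
from h import *
s=ctrl.observe();print(where(),np.array(frame(YR))@s['wrist_force'])"
```

```text
[ -8.9 -57.5 -42.2] [ 0.04242208  0.0718184  -1.08055337]
```

Request:
step_arm:
  series:
    - [[0,0,0,0.4,0,0.1,0],[0,0,0,0.8,0,0.15,0]]

```text
time_s: 26.3
position: [513.5, 134.2, 61.0]
eef_rot: [1.483, 2.406, 0.863]
wrist_force: [-0.1, -0.5, -0.5]
width: -0.0
gripper_force: 0.0
```

Request:
step_arm:
  series:
    - [[0,0,0,0.4,0,0.1,0],[0,0,0,0.4,0,0.1,0]]

```text
time_s: 26.55
position: [513.5, 134.5, 61.0]
eef_rot: [1.483, 2.406, 0.863]
wrist_force: [-0.1, -1.2, 0.6]
width: -0.0
gripper_force: 0.4
```

Request:
step_arm:
  series:
    - [[0,0,0,0.4,0,0.1,0],[0,0,0,0.4,0,0.1,0]]

```text
time_s: 26.8
position: [513.3, 134.8, 61.0]
eef_rot: [1.483, 2.406, 0.863]
wrist_force: [0.3, -2.8, 0.1]
width: 0.0
gripper_force: 0.8
```

```bash
python3 -c "
from h import *
s=ctrl.observe();print(where(),np.array(frame(YR))@s['wrist_force'])"
```

```text
[ -8.9 -55.9 -42.3] [-0.6542387  -2.66895881  0.50871965]
```

Request:
step_arm:
  series:
    - [[0,0,0,0.4,0,0.1,0],[0,0,0,0.4,0,0.1,0]]

```text
time_s: 27.05
position: [513.2, 135.3, 61.0]
eef_rot: [1.482, 2.406, 0.863]
wrist_force: [0.4, -1.9, 1.6]
width: 0.2
gripper_force: 0.9
```

Request:
step_arm:
  series:
    - [[0,0,0,0.4,0,0.1,0],[0,0,0,0.4,0,0.1,0]]

```text
time_s: 27.3
position: [513.0, 135.6, 61.0]
eef_rot: [1.482, 2.406, 0.863]
wrist_force: [-1.2, -1.7, 0.5]
width: 0.3
gripper_force: 1.2
```

Request:
step_arm:
  series:
    - [[0,0,0,0.4,0,0.1,0],[0,0,0,0.4,0,0.1,0]]

```text
time_s: 27.55
position: [513.1, 135.8, 61.0]
eef_rot: [1.482, 2.405, 0.863]
wrist_force: [-0.6, -4.4, 1.2]
width: 0.3
gripper_force: 2.3
```

```bash
python3 -c "
from h import *
s=ctrl.observe();print(where(),np.array(frame(YR))@s['wrist_force'])"
```

```text
[ -8.8 -54.9 -42.4] [-1.26602676 -3.81898     2.3391676 ]
```

Request:
step_arm:
  series:
    - [[0,0,0,0.4,0,0.1,0],[0,0,0,0.4,0,0.1,0]]

```text
time_s: 27.8
position: [513.1, 135.8, 60.9]
eef_rot: [1.483, 2.405, 0.862]
wrist_force: [-0.2, -7.0, 2.2]
width: -0.1
gripper_force: 3.1
```

Request:
step_arm:
  series:
    - [[0,0,0,0.3,0,0.05,0],[0,0,0,0.3,0,0.05,0]]

```text
time_s: 28.05
position: [513.0, 135.9, 60.9]
eef_rot: [1.483, 2.404, 0.861]
wrist_force: [-1.0, -8.4, 3.0]
width: 0.2
gripper_force: 3.7
```

```bash
python3 -c "
from h import *
s=ctrl.observe();print(where(),np.array(frame(YR))@s['wrist_force'])"
```

```text
[ -8.8 -54.9 -42.4] [-1.8727209  -7.25144387  4.86526871]
```

Force rises with no motion, so it bears on the pad. I'll back off, lift and check.

Request:
step_arm:
  series:
    - [[0,0,0,-2,0,0,0],[0,0,0,-8,0,0,0],[0,0,0,-20,0,0,0],[0,-0.08,0,-35,0,-20,0],[0,-0.17,0,-42,0,-45,0],[0,-0.17,0,-42,0,-70,0],[0,-0.17,0,-42,0,-70,0],[0,-0.17,0,-42,0,-70,0]]

```text
time_s: 29.05
position: [502.5, 73.6, 111.8]
eef_rot: [1.491, 2.282, 0.706]
wrist_force: [0.3, 0.7, -0.4]
width: 0.1
gripper_force: 0.0
```

```bash
python3 ed.py
```

```text
29.05 [  -8.7 -107.6   19.1] [ 0.3  0.5 -0.6]
3 1320 [[1.5, -44.2, 14.3], [3.0, -22.8, 16.0], [4.5, -3.8, 17.5]] u(y) [4.0000e-03 1.6048e+01]
-3 1313 [[-4.5, -44.1, 14.4], [-3.0, -22.5, 16.0], [-1.5, -3.8, 17.6]] u(y) [6.0000e-03 1.6142e+01]
-9 1251 [[-10.4, -44.2, 14.3], [-9.0, -23.1, 16.0], [-7.8, -3.9, 17.6]] u(y) [7.0000e-03 1.6198e+01]
-15 1317 [[-16.5, -44.1, 14.4], [-15.0, -22.8, 16.0], [-13.5, -3.8, 17.4]] u(y) [4.0000e-03 1.6096e+01]
3 [[-44.6, -43.9, -42.8], [-44.6, -44.2, -42.9], [-44.6, -44.2, -43.1]]
-3 [[-44.2, -43.8, -42.9], [-44.6, -44.2, -42.9], [-44.5, -44.1, -42.9]]
-9 [[-44.5, -43.8, -42.5], [-44.6, -44.2, -42.9], [-44.6, -44.2, -42.8]]
-15 [[-44.5, -43.8, -42.6], [-44.6, -44.1, -43.1], [-44.6, -44.2, -42.8]]
[502.51107204  73.61231536 111.79279747] [ 0.30019099  0.69425444 -0.35627009]
```

All four edges now read -44.6. I'll give the red and blue boards one confirming light tap with the tips, then look at the pad end.

Request:
step_arm:
  series:
    - [[0,0.08,0,5,9,20,0],[0,0.17,0,15,9,45,0],[0,0.17,0,30,9,61,0],[0,0.17,0,42,9,61,0],[0,0.17,0,48,9,61,0],[0,0.17,0,50,9,61,0],[0,0.17,0,51,9,61,0],[0,0.17,0,52,9,61,0]]

```text
time_s: 30.1
position: [519.8, 138.2, 67.2]
eef_rot: [1.482, 2.405, 0.863]
wrist_force: [-0.6, -0.1, -0.7]
width: 0.0
gripper_force: 0.0
```

```bash
python3 -c "
from h import *
s=ctrl.observe();print(where(),np.array(frame(YR))@s['wrist_force'])"
```

```text
[  0.6 -55.4 -41.3] [-0.90549522  0.11792825 -0.21492306]
```

Request:
step_arm:
  series:
    - [[0,0,0,0.4,0,0.1,0],[0,0,0,0.4,0,0.1,0]]

```text
time_s: 30.35
position: [519.6, 138.4, 66.9]
eef_rot: [1.482, 2.405, 0.863]
wrist_force: [0.6, -1.0, 0.7]
width: 0.1
gripper_force: 0.7
```

Request:
step_arm:
  series:
    - [[0,0,0,0.4,0,0.1,0],[0,0,0,0.4,0,0.1,0]]

```text
time_s: 30.6
position: [519.6, 138.7, 66.8]
eef_rot: [1.482, 2.405, 0.862]
wrist_force: [0.2, -6.1, 2.6]
width: -0.3
gripper_force: 2.4
```

```bash
python3 -c "
from h import *
s=ctrl.observe();print(where(),np.array(frame(YR))@s['wrist_force'])"
```

```text
[  0.4 -54.9 -41.6] [-0.36146454 -5.68429994  3.44864329]
```

Request:
step_arm:
  series:
    - [[0,0,0,-2,0,0,0],[0,0,0,-8,0,0,0],[0,0,0,-20,0,0,0],[0,-0.08,0,-35,-3,-30,0],[0,-0.17,0,-42,-6,-70,0],[0,-0.17,0,-30,-6,-120,0],[0,-0.17,0,10,-6,-160,0],[0,-0.17,0,50,-6,-160,0],[0,-0.17,0,90,-6,-160,0],[0,-0.17,0,90,-6,-160,0],[0,-0.17,0,90,-6,-160,0]]

```text
time_s: 31.98
position: [400.8, 154.2, 206.1]
eef_rot: [1.49, 2.283, 0.706]
wrist_force: [0.8, -0.2, 0.3]
width: -0.1
gripper_force: 0.0
```

```bash
python3 - <<'E'
from st import *
for a in(3,-3,-9,-15):
    m=(d>0)&(abs(K[...,0]-a)<1.5)&(K[...,2]>13)&(K[...,2]<19)&(K[...,1]>40)&(K[...,1]<100)
    print(a,'-> top +y end',[np.sort(K[m][:,1])[-k].round(1) for k in(1,6,20)])
hsv=cv2.cvtColor(p,cv2.COLOR_RGB2HSV).astype(int)
save('end.png',p)
m=(hsv[...,0]>105)&(hsv[...,0]<125)&(hsv[...,1]>100)&(K[...,1]>90)&(K[...,1]<130)&(abs(K[...,0])<40)
print('pad y',np.percentile(K[m],[2,50,98],0).round(1))
E
```

```text
31.975 [ -5.6   7.1 131.3] [ 0.7 -0.5 -0.1]
3 1153 [[1.5, -31.0, 14.4], [3.0, 44.0, 16.1], [4.5, 104.1, 17.7]] u(y) [2.0000e-03 1.6038e+01]
-3 1074 [[-4.1, -31.1, 14.5], [-2.9, 45.1, 16.1], [-1.5, 104.1, 17.6]] u(y) [1.0000e-03 1.6022e+01]
-9 1200 [[-10.5, -31.3, 14.4], [-8.9, 44.9, 16.0], [-7.5, 104.1, 17.6]] u(y) [1.0000e-03 1.5984e+01]
-15 1139 [[-16.5, -31.3, 14.4], [-15.0, 43.8, 16.1], [-13.5, 104.2, 17.7]] u(y) [2.0000e-03 1.5972e+01]
3 -> top +y end [np.float64(99.9), np.float64(99.4), np.float64(98.3)]
-3 -> top +y end [np.float64(99.9), np.float64(99.5), np.float64(98.2)]
-9 -> top +y end [np.float64(99.9), np.float64(99.4), np.float64(98.2)]
-15 -> top +y end [np.float64(99.9), np.float64(99.8), np.float64(98.3)]
pad y [[-17.4 105.3 -72.3]
 [ 14.8 107.4 -23.5]
 [ 28.3 110.9  14.7]]
```

View pics/end.png

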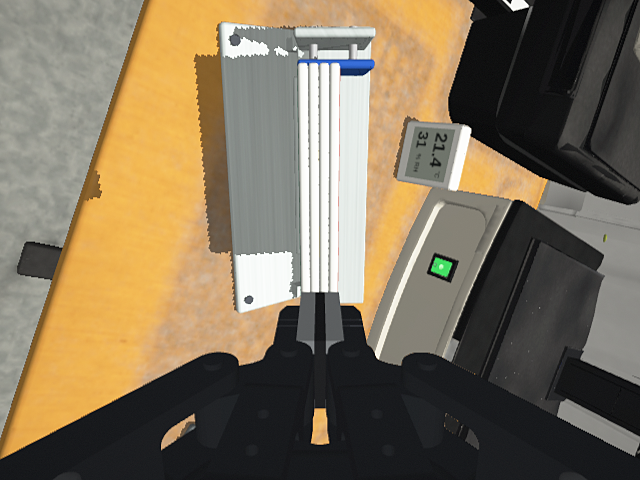

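The view shows all four boards side by side, ending together at the blue pad (row 65). Their top ends all measure 104.1 (±0.1), and the pad face is at about 105. The gripper is clear of everything, so I'll hand in.

```bash
python3 -c "
from h import *
print(ctrl.hand_in())"
```

```text
the job is handed in; nothing more can be done
None
```

The red board is in the rack on top of the other three and all four boards sit flush on the blue stop pad, handed in at about 32 s; the board was held at about 20 N, pressed on the ledge with at most about 11 N and on the stop with about 13 N, and the mug and pen pot were not touched.

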